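# Close up a key-shop job box

## Robot

A 6-joint arm with a two-finger parallel gripper is mounted at the origin on the work surface. World frame = base frame: x ahead of the robot, y to its left, z up, the work surface at z = 0. Lengths are in mm, angles in rad, forces in N, time in s.
With the tool pointing down it reaches from about 425 to 1125 mm from the base axis. Payload 14.9 kg.
Tool frame: the origin (TCP) lies midway between the tips of the shut fingers; the grasp point (between the pads) lies 19 mm behind it (env.pinch_z is the distance from the TCP to the grasp point, in mm); z points along the fingers, y is the line along which they close (so a half turn about z gives the same grasp; the last joint's range is limited). The gripper opens to 91 mm and grips with 3 to 60 N. Pads are 32 mm wide; open, the fingers measure 118 mm over their backs; the gripper's body (76 mm by 178 mm) begins 60 mm behind the grasp point.
Start: joints at [-1.176, 0.379, 1.734, -0, 1.028, -0.033], TCP at [290.406, -636.932, 213.932] pointing down, gripper open.
Joint ranges: [-2.77, 2.77], [-0.74, 2.19], [0, 2.66], [-1.06, 4.2], [0.31, 2.87], [-3.08, 3.08]. Speed limits (rad/s): [1.89, 1.89, 2.39, 3.14, 3.14, 3.14].

## Interface

Orientations are given as a unit quaternion [w, x, y, z].
In Python, from cell import env gives the robot as it stands.
- The arm moves only by the shell command python3 -m jog 'ROWS' [OPENING]. ROWS is a JSON object of lists of equal length, an entry for each row: "translation": the shift along the tool's x, y, z in mm, a list of three; "dr": the turn, a rotation vector about the tool's x, y, z in rad, a list of three. A call has 1 to 12 rows; each row is the pose to reach, as a shift and turn from the pose commanded when the call began, along the tool's axes at that moment; what a row does not reach only later rows make up. A row lasts 1/10 s, in which the tool goes at most 50 mm and 8.59 degrees, less where a joint would pass 70% of its speed; a pose out of reach is approached as far as the arm can. A call with a gripper value outside its range is refused whole. OPENING is the finger opening in mm, from 0 to 91.2, set as the call begins (- or left out, the last holds). The fingers move at their own pace and stop on an object; the grip force is fixed at half the most. Time passes only in rows, so rows that repeat a pose let the fingers close. It gives the time, the measured TCP pose, the force, the opening and the grip force at its end, in the units of the state.
- env.sense(): the state, without advancing time (a new reading comes with each control period).
- env.snapshot(name): name is "scene" or "top" or "wrist"; returns (picture, depth): 400x640x3 uint8, blue, green, red; 400x640 float32, mm along the optical axis (not along the pixel's ray), 0 where there is no reading.
- env.camera_info(name): a dict with "fx", "fy", "cx", "cy" (pixels), "R" (3x3) and "t" (3): a world point X has camera coordinates R X + t; the wrist camera has in their place "mount" (4x4, takes a point from camera to tool coordinates, whose origin is the TCP and whose axes are the flange's). Camera axes: x right, y down, z forward; pixel columns grow to the right and rows downward; lengths in mm; the calibration is good to about 2 mm. A picture is of the moment at which its call begins: read the wrist's pose just before it. camera_info takes no time and is no camera call.
- env.job_done(): hands the job in; it is judged then, once.
The state is a dict: "time": time; "q": joint angles; "joint_vel": joint speeds; "joint_efforts": joint torques, N m; "ee_pos": TCP position; "ee_rot": TCP orientation; "ft_force": force on the tool from outside, world axes, zero at the start; "wrist_torque": the same for the moment, N m; "grip_width": finger opening in mm; "finger_force": force on a finger pad.
Only numpy, scipy, OpenCV 4.12 (cv2) and the standard library are available. Lean on these libraries where they do the work, as an engineer would, in place of code of your own. Each camera call takes 0.05 s, during which the arm holds its last target. There are 200 camera calls.

## Task

Put the yellow car-key remote into the open blue box, then put the blue lid on the box so that it sits flat and fully down with its plug inside the box's mouth. Leave the black remote where it lies; the red lid is not wanted.

Things in the scene. Friction and masses are not known exactly. Their poses are not given: they have to be found in the camera images.
- job_box: Open-topped blue plastic box, fixed to the bench: 130 (x) x 105 (y) x 60 mm high outside, walls and floor 5 mm, so its mouth is 120 x 95 mm and 55 mm deep. Origin at the centre of its underside, on the bench; x along its longer side, z up.
- blue_lid: Loose blue lid on the bench, 0.1-0.2 kg. From below: plug 100 (x) x 75 (y) x 10 mm for the box mouth (10 mm spare all round), flange 142 x 117 x 5 mm that rests on the rim, white upright grip 64 (x) x 16 (y) x 30 mm, 15 to 45 mm above the origin. Origin: centre of the plug's underside, z up; seated, 50 mm above the box's origin, either way round. A like red lid lies across the bench.
- yellow_remote: Loose yellow car-key remote with two black buttons and one red, about 45 g, lying flat on the bench: 62 (x) x 36 (y) x 16 mm high. Origin at the centre of its underside; x along its length, z up. It may lie in the box any way.
- black_remote: Black car-key remote of the same shape, size and origin as the yellow one, to be left where it lies.
Things that resemble listed ones, but are neither listed nor needed, are in the scene too. Leave any brown or pink look-alike of the blue_lid alone.

How it is judged:
By the outcome, as a careful person would: the job done as asked, in the order asked, and still so for the second after the job is handed in, with the robot touching nothing.
It also fails if it takes over 61 s, if anything falls off the work surface, if the arm or the gripper's body presses on something with over 40 N, if the wrist force passes 120 N, or if a joint passes its speed limit or range.

## Working session

There is one attempt and no reset: what is moved stays moved. The work goes in short steps, Python scripts to look and compute and a shell command to move; the robot and the scene stay as the last step left them, time stands still between calls to the robot, and variables do not carry over. Pictures are saved under pics/ and viewed, at most 10 in all, crops included, and the job is handed in when it is done.

```bash
mkdir -p pics; ls
python3 - <<'E'
from cell import env
import cv2,numpy as np
for n in("scene","top"):
    p,d=env.snapshot(n); cv2.imwrite(f"pics/{n}0.png",p); np.save(f"pics/{n}0.npy",d)
    c=env.camera_info(n); print(n,{k:np.round(v,3).tolist() for k,v in c.items()})
s=env.sense(); print(s["ee_pos"],s["ee_rot"],s["time"],env.pinch_z, s["grip_width"])
print(env.camera_info("wrist"))
E
```

```text
pics
scene {'fx': 406.401, 'fy': 406.401, 'cx': 320.95, 'cy': 202.786, 'R': [[0.409, 0.912, -0.012], [0.772, -0.353, -0.529], [-0.487, 0.207, -0.849]], 't': [-208.436, -307.054, 1275.461]}
top {'fx': 408.716, 'fy': 408.716, 'cx': 325.344, 'cy': 194.07, 'R': [[-0.021, -1.0, 0.007], [-0.995, 0.02, -0.102], [0.102, -0.009, -0.995]], 't': [25.542, 435.088, 901.523]}
[ 290.27817053 -636.63756899  213.41239466] [-4.41074361e-04  9.77212720e-01  2.12261867e-01 -7.47806271e-05] 0.1 18.8 91.12682701973597
{'fx': 288.56066391823634, 'fy': 288.56066391823634, 'cx': 320.88311573719045, 'cy': 200.75720903980746, 'mount': array([[-3.56565150e-04, -9.63144841e-01, -2.68983062e-01,
         7.68146630e+01],
       [ 9.99999781e-01, -4.93211791e-04,  4.40434126e-04,
        -5.23612358e-02],
       [-5.56867474e-04, -2.68982846e-01,  9.63144806e-01,
        -1.68566372e+02],
       [ 0.00000000e+00,  0.00000000e+00,  0.00000000e+00,
         1.00000000e+00]])}
```

View pics/top0.png

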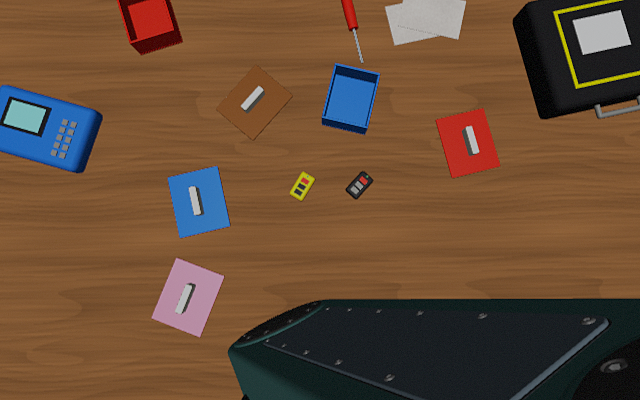

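View pics/scene0.png

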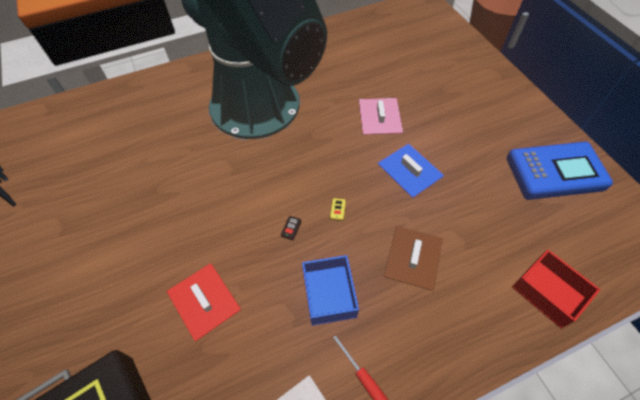

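Both views agree; the pixels below are from the top view.
- **Yellow remote:** (302,186). It could be confused with the black remote at (359,185).
- **Blue lid:** (199,202). It could be confused with the brown lid (255,102), pink lid (188,298), red lid (468,143) and blue meter (50,128).
- **Blue box:** (351,98). It could be confused with the red box (150,25).

My choice is yellow (302,186), blue lid (199,202) and blue box (351,98).

```bash
cat > h.py <<'E'
import cv2,numpy as np
from scipy.spatial.transform import Rotation as Ro
from cell import env
def cloud(d,c,T=None):
    v,u=np.mgrid[:400,:640]
    P=np.stack([(u-c["cx"])/c["fx"]*d,(v-c["cy"])/c["fy"]*d,d],-1)
    return (P-c["t"])@np.asarray(c["R"]) if T is None else P@T[:3,:3].T+T[:3,3]
def tool():
    s=env.sense(); w,x,y,z=s["ee_rot"]; T=np.eye(4); T[:3,:3]=Ro.from_quat([x,y,z,w]).as_matrix(); T[:3,3]=s["ee_pos"]; return T
def rect(W):
    (c,(a,b),t)=cv2.minAreaRect(W[:,:2].astype(np.float32))
    if a<b:a,b,t=b,a,t+90
    t=(t+90)%180-90
    return np.round([*c,a,b,t],1)
def go(p,yaw,T=None):
    "tool-frame shift and z turn to put TCP at p (mm) with tool y line at world yaw deg (mod 180), pointing down"
    T=tool() if T is None else T
    best=None
    for k in(0,180):
        y=np.radians(yaw+k); Y=np.array([np.cos(y),np.sin(y),0]);Z=np.array([0,0,-1.]);X=np.cross(Y,Z)
        r=Ro.from_matrix(T[:3,:3].T@np.stack([X,Y,Z],1)).as_rotvec()
        if best is None or np.linalg.norm(r)<np.linalg.norm(best):best=r
    print("shift",np.round(T[:3,:3].T@(np.array(p)-T[:3,3]),1),"dr",np.round(best,3))
E
python3 - <<'E'
from h import *
for n,b in(("top",{"yel":(285,165,320,205),"lid":(160,160,235,242),"box":(315,60,385,138),"blk":(340,165,378,203)}),("scene",{"yel":(325,192,352,224),"lid":(375,140,446,198),"box":(298,252,362,328)})):
    p=cv2.imread(f"pics/{n}0.png");d=np.load(f"pics/{n}0.npy");W=cloud(d,env.camera_info(n));h=cv2.cvtColor(p,cv2.COLOR_BGR2HSV)
    for k,(a,e,c,f) in b.items():
        m=np.zeros((400,640),bool);m[e:f,a:c]=1
        if k=="yel":m&=(h[...,0]>22)&(h[...,0]<35)&(h[...,1]>150)&(h[...,2]>120)
        elif k=="blk":m&=W[...,2]>8
        else:m&=(h[...,0]>100)&(h[...,0]<125)&(h[...,1]>120)
        m&=d>0
        Q=W[m]; z=Q[:,2]; print(n,k,len(Q),np.round(np.percentile(z,[1,25,50,75,99]),1),rect(Q[z>np.percentile(z,99)-12]if k=="box" else Q))
        if k=="lid":
            m=np.zeros((400,640),bool);m[e:f,a:c]=1;G=W[m&(W[...,2]>33)];print(" grip",len(G),np.median(G[:,2]),rect(G))
p=cv2.imread("pics/top0.png")[50:245,155:390];cv2.imwrite("pics/crop0.png",cv2.resize(p,None,fx=3,fy=3,interpolation=cv2.INTER_CUBIC)[:585])
go([490,60,300],0)
E
```

```text
top yel 301 [-0.5 14.7 16.1 17.2 19.8] [458.   70.5  63.5  37.  -32.2]
top lid 2865 [11.4 14.5 15.6 16.7 19.6] [427.3 306.5 145.2 119.   12.5]
 grip 267 45.1061199051216 [373.7 180.1 312.   57.7  67.7]
top box 2911 [ 1.9  5.1  7.  38.6 62.4] [651.3 -44.  131.5 104.1 -14.8]
top blk 415 [10.9 15.1 16.5 17.8 20.8] [455.9 -61.2  62.   35.9 -44.3]
scene yel 22 [11.4 14.8 16.7 17.8 20.4] [465.3  66.9  46.4  30.7 -28.9]
scene lid 1433 [13.  16.  17.1 18.2 21.1] [428.1 304.8 139.9 116.5  12.1]
 grip 190 46.01299424344483 [686.5  78.2 729.3  56.6 -41. ]
scene box 2438 [ 3.3  6.1  7.6 19.4 63.7] [654.9 -44.9 128.4 103.  -14.7]
shift [ 470.7 -551.1  -86.1] dr [-1.000e-03 -1.000e-03 -1.143e+00]
```

View pics/crop0.png

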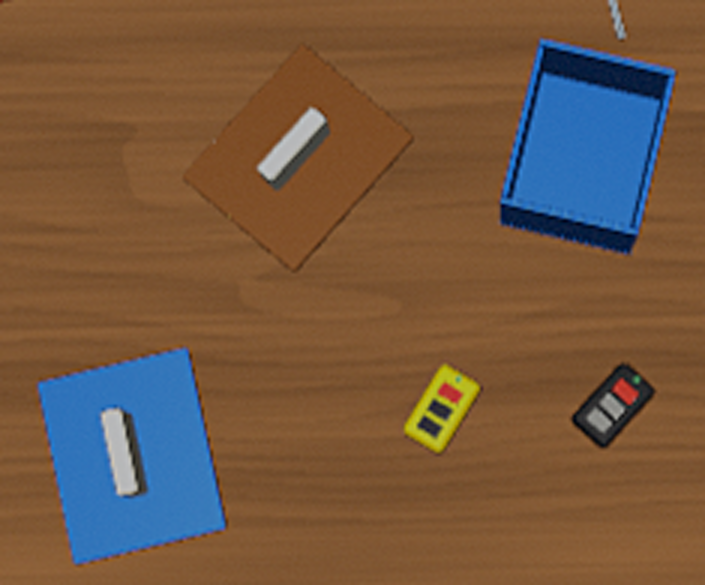

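The crop confirms the choice: yellow remote at (443,408), blue lid at (132,456) and blue box at (588,145). The brown lid at (300,160) and black remote at (613,405) are kept apart from them.

Run:
```python
from h import *
go([480,-250,200],57.8); go([458,70.5,120],57.8)
```

```text
shift [ 333.  -273.1   13.7] dr [-0.001  0.     0.99 ]
shift [ 446.  -573.8   93.9] dr [-0.001  0.     0.99 ]
```

```bash
python3 -m jog '{"translation":[[30,-25,0],[65,-53,3],[100,-82,5],[135,-111,6],[170,-140,8],[205,-168,9],[240,-197,10],[275,-226,12],[310,-254,13],[340,-290,20],[357,-333,30],[374,-376,40]],"dr":[[0,0,0.08],[0,0,0.17],[0,0,0.26],[0,0,0.35],[0,0,0.44],[0,0,0.53],[0,0,0.62],[0,0,0.71],[0,0,0.8],[0,0,0.88],[0,0,0.95],[0,0,0.99]]}' 70
python3 - <<'E'
from h import *
go([458,70.5,100],57.8)
print(env.sense()["q"])
E
```

```text
time: 1.3
ee_pos: [474.5, -137.8, 173.5]
ee_rot: [-0.0, 0.96, -0.279, 0.0]
ft_force: [0.7, -0.1, 0.2]
grip_width: 69.9
finger_force: 0.0
shift [-125.5 -167.1   73.6] dr [-0.    -0.    -0.003]
[-3.29891367e-01  1.10627471e-01  2.16597324e+00  7.05104468e-05
  8.64953979e-01  1.80579668e+00]
```

```bash
python3 -m jog '{"translation":[[-25,-33,15],[-50,-67,30],[-75,-100,44],[-100,-134,59],[-118,-157,70],[-125,-167,74],[-125,-167,74],[-125,-167,74]],"dr":[[0,0,0],[0,0,0],[0,0,0],[0,0,0],[0,0,0],[0,0,0],[0,0,0],[0,0,0]]}'
python3 - <<'E'
from h import *
go([458,70.5,3],57.8)
T=tool();p,d=env.snapshot("wrist");cv2.imwrite("pics/w1.png",p)
c=env.camera_info("wrist");W=cloud(d,c,T@c["mount"]);h=cv2.cvtColor(p,cv2.COLOR_BGR2HSV)
m=(h[...,0]>22)&(h[...,0]<35)&(h[...,1]>150)&(h[...,2]>120)&(d>0)
print(m.sum(),np.median(W[m],0),rect(W[m]))
E
```

```text
time: 2.1
ee_pos: [458.3, 67.7, 100.3]
ee_rot: [0.0, 0.961, -0.277, 0.0]
ft_force: [0.5, 0.3, -0.0]
grip_width: 70.1
finger_force: 0.0
shift [-1.8 -2.2 97.3] dr [-0. -0. -0.]
1853 [463.10351339  68.71249378  13.28107011] [457.9  68.4  77.3  71.7  58.1]
```

View pics/w1.png

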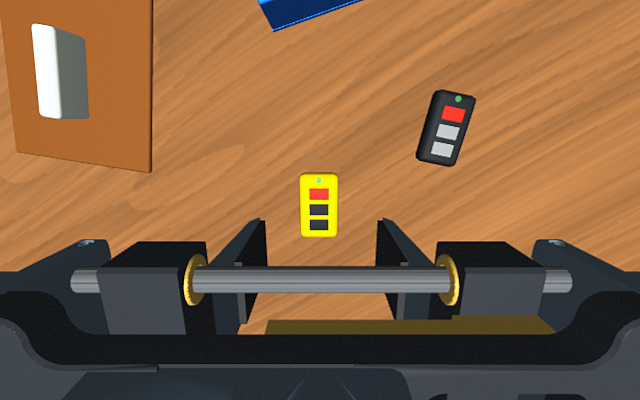

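The wrist view shows the yellow remote at (319,205), square and centred between the fingers. Next I descend and grip it.

```bash
python3 -m jog '{"translation":[[0,-1,30],[-1,-1,60],[-1,-1,80],[-1,-1,92],[-1,-1,96],[-1,-1,96]],"dr":[[0,0,0],[0,0,0],[0,0,0],[0,0,0],[0,0,0],[0,0,0]]}'; python3 -m jog '{"translation":[[0,0,0],[0,0,0],[0,0,0],[0,0,0],[0,0,0],[0,0,0]],"dr":[[0,0,0],[0,0,0],[0,0,0],[0,0,0],[0,0,0],[0,0,0]]}' 20;  python3 - <<'E'
from h import *
go([653,-44.5,150],57.8);go([653,-44.5,150],75.2)
E
```

```text
time: 2.75
ee_pos: [458.0, 69.2, 4.2]
ee_rot: [-0.0, 0.961, -0.278, 0.0]
ft_force: [0.1, 0.2, 0.5]
grip_width: 70.0
finger_force: 0.0
time: 3.35
ee_pos: [457.8, 69.7, 4.2]
ee_rot: [-0.0, 0.961, -0.277, 0.0]
ft_force: [-1.2, -0.0, 6.3]
grip_width: 36.1
finger_force: 30.0
shift [ 226.1   -7.4 -145.8] dr [-0. -0. -0.]
shift [ 226.1   -7.4 -145.8] dr [-0.    -0.    -0.304]
```

```bash
python3 -m jog '{"translation":[[0,0,-40],[12,0,-80],[47,-1,-110],[87,-2,-120],[130,-4,-120],[172,-5,-120],[205,-6,-120],[226,-7,-120],[226,-7,-120],[226,-7,-120]],"dr":[[0,0,0],[0,0,-0.02],[0,0,-0.06],[0,0,-0.12],[0,0,-0.18],[0,0,-0.24],[0,0,-0.28],[0,0,-0.304],[0,0,-0.304],[0,0,-0.304]]}';  python3 - <<'E'
from h import *
T=tool();p,d=env.snapshot("wrist");cv2.imwrite("pics/w2.png",p)
p,d=env.snapshot("top");cv2.imwrite("pics/t2.png",p)
go([653,-44.5,13],75.2)
E
```

```text
time: 4.35
ee_pos: [652.0, -44.8, 123.4]
ee_rot: [-0.0, 0.992, -0.129, -0.001]
ft_force: [-0.5, 0.3, -0.5]
grip_width: 35.7
finger_force: 30.0
shift [  1.5  -0.3 110.7] dr [0.    0.001 0.   ]
```

View pics/w2.png

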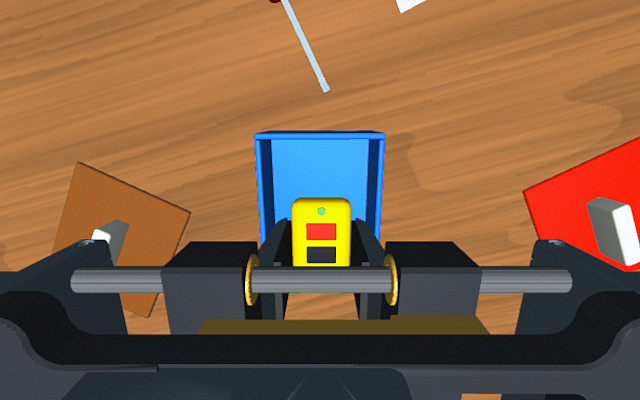

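The wrist view shows the remote held at (321,232) and centred over the box, whose side walls sit at columns 255 and 385. I lower it and release.

```bash
python3 -m jog '{"translation":[[1,0,30],[1,0,60],[1,0,85],[1,0,102],[1,0,110],[1,0,110]],"dr":[[0,0,0],[0,0,0],[0,0,0],[0,0,0],[0,0,0],[0,0,0]]}'; python3 -m jog '{"translation":[[0,0,0],[0,0,0],[0,0,0],[0,0,-20],[0,0,-50],[0,0,-90],[0,0,-130],[0,0,-150]],"dr":[[0,0,0],[0,0,0],[0,0,0],[0,0,0],[0,0,0],[0,0,0],[0,0,0],[0,0,0]]}' 52;  python3 - <<'E'
from h import *
go([427.7,305.5,150],102.5)
print(env.sense()["q"])
E
```

```text
time: 5.05
ee_pos: [653.0, -44.9, 13.4]
ee_rot: [0.0, 0.992, -0.129, -0.001]
ft_force: [-0.5, -0.8, -0.1]
grip_width: 36.3
finger_force: 30.0
time: 5.85
ee_pos: [655.0, -45.3, 168.2]
ee_rot: [-0.0, 0.992, -0.129, 0.002]
ft_force: [-0.3, 0.6, -0.7]
grip_width: 51.7
finger_force: 0.0
shift [-309.5 -281.1   17. ] dr [ 0.    -0.005 -0.476]
[-1.04575191e-01  3.65334211e-01  1.84923347e+00  5.40883101e-06
  9.22481101e-01  1.72446016e+00]
```

```bash
python3 -m jog '{"translation":[[-25,-22,0],[-58,-52,0],[-92,-83,0],[-126,-114,2],[-160,-145,5],[-194,-176,8],[-228,-207,11],[-262,-238,15],[-290,-264,17],[-310,-281,17],[-310,-281,17],[-310,-281,17]],"dr":[[0,0,-0.05],[0,0,-0.1],[0,0,-0.15],[0,0,-0.2],[0,0,-0.25],[0,0,-0.3],[0,0,-0.35],[0,0,-0.4],[0,0,-0.45],[0,0,-0.476],[0,0,-0.476],[0,0,-0.476]]}' 60;  python3 - <<'E'
from h import *
T=tool();p,d=env.snapshot("wrist");cv2.imwrite("pics/w3.png",p)
c=env.camera_info("wrist");W=cloud(d,c,T@c["mount"]);m=(d>0)&(abs(W[...,2]-45)<5)&(np.hypot(W[...,0]-428,W[...,1]-305)<60)
print(m.sum(),rect(W[m]))
h=cv2.cvtColor(p,cv2.COLOR_BGR2HSV);m=(h[...,0]>100)&(h[...,0]<125)&(h[...,1]>120)&(d>0)&(abs(W[...,2]-15)<5);print(m.sum(),rect(W[m]))
p,d=env.snapshot("scene");cv2.imwrite("pics/s3.png",p)
go([427.7,305.5,25],102.5)
E
```

```text
time: 7.05
ee_pos: [425.6, 306.0, 147.4]
ee_rot: [-0.0, 0.994, 0.109, 0.0]
ft_force: [0.3, 0.0, -0.8]
grip_width: 60.0
finger_force: 0.0
965 [428.6 306.   63.5  15.1  12.2]
12915 [422.5 267.1 642.7 170.6  80.2]
shift [  1.5   0.  122.2] dr [-0.    -0.001 -0.001]
```

View pics/w3.png

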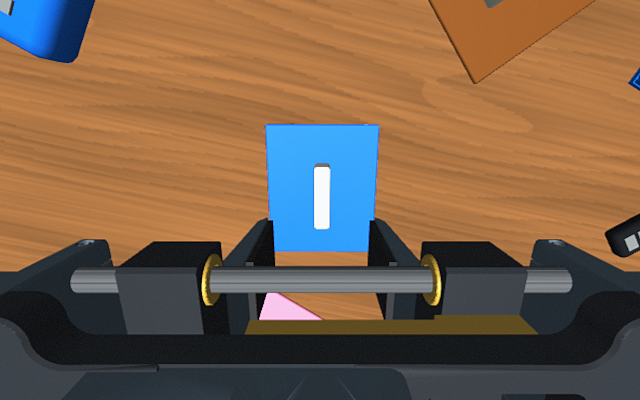

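View pics/s3.png

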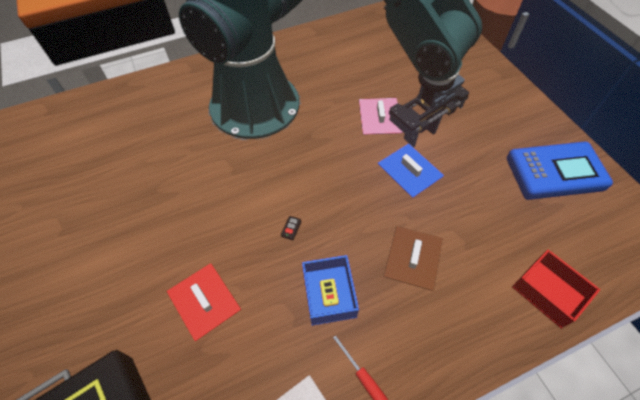

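The scene view shows the yellow remote flat inside the box at (330,292), with the black one untouched at (290,228). The wrist view shows the blue lid's grip at (321,196), square to the fingers. I descend and grip the lid.

```bash
python3 -m jog '{"translation":[[1,0,35],[2,0,70],[3,0,100],[3,0,118],[3,0,126],[3,0,126]],"dr":[[0,0,0],[0,0,0],[0,0,0],[0,0,0],[0,0,0],[0,0,0]]}'; python3 -m jog '{"translation":[[0,0,0],[0,0,0],[0,0,0],[0,0,0],[0,0,0],[0,0,0],[0,0,0]],"dr":[[0,0,0],[0,0,0],[0,0,0],[0,0,0],[0,0,0],[0,0,0],[0,0,0]]}' 5;  python3 - <<'E'
from h import *
# box from wrist-free cameras: refine centre via top image, depth rim
p,d=env.snapshot("top");W=cloud(d,env.camera_info("top"))
m=np.zeros(d.shape,bool);m[55:140,312:388]=1;Q=W[m&(abs(W[...,2]-60)<5)];print("top rim",len(Q),rect(Q))
p,d=env.snapshot("scene");W=cloud(d,env.camera_info("scene"))
m=np.zeros(d.shape,bool);m[250:330,296:364]=1;Q=W[m&(abs(W[...,2]-61)<5)];print("scene rim",len(Q),rect(Q))
go([653,-44.5,150],75.2)
E
```

```text
time: 7.75
ee_pos: [428.6, 305.5, 20.4]
ee_rot: [0.0, 0.994, 0.108, -0.001]
ft_force: [-0.0, -0.8, 1.2]
grip_width: 59.9
finger_force: 0.0
time: 8.45
ee_pos: [428.6, 306.4, 21.1]
ee_rot: [0.0, 0.994, 0.109, 0.0]
ft_force: [-1.3, -1.1, 5.0]
grip_width: 15.8
finger_force: 30.0
top rim 495 [651.1 -44.4 131.3 105.  -14.9]
scene rim 515 [653.1 -44.6 131.6 105.2 -14.6]
shift [ 143.2  391.1 -128.9] dr [-0.    -0.     0.476]
```

```bash
python3 -m jog '{"translation":[[0,0,-25],[0,0,-65],[5,13,-105],[18,48,-125],[32,88,-129],[47,128,-129],[62,170,-129],[78,212,-129],[93,254,-129],[108,296,-129],[122,334,-129],[134,365,-129]],"dr":[[0,0,0],[0,0,0],[0,0,0.02],[0,0,0.06],[0,0,0.12],[0,0,0.18],[0,0,0.24],[0,0,0.3],[0,0,0.36],[0,0,0.42],[0,0,0.46],[0,0,0.476]]}';  python3 - <<'E'
from h import *
s=env.sense();print(s["grip_width"],s["finger_force"])
go([652,-44.5,120],75.2)
E
```

```text
time: 9.75
ee_pos: [639.0, -23.2, 149.6]
ee_rot: [0.0, 0.992, -0.13, -0.0]
ft_force: [0.4, 0.7, -0.6]
grip_width: 16.0
finger_force: 30.0
15.981157886987987 30.000201165676117
shift [18.1 17.2 29.6] dr [ 0.     0.    -0.002]
```

```bash
python3 -m jog '{"translation":[[8,8,8],[15,14,20],[18,17,30],[18,17,30],[18,17,30],[18,17,30]],"dr":[[0,0,0],[0,0,0],[0,0,0],[0,0,0],[0,0,0],[0,0,0]]}';  python3 - <<'E'
from h import *
T=tool();p,d=env.snapshot("wrist");cv2.imwrite("pics/w4.png",p)
s=env.sense();print(s["ee_pos"],s["ft_force"])
for n,zz in(("top",105.),("scene",105.)):
    p,d=env.snapshot(n);W=cloud(d,env.camera_info(n));h=cv2.cvtColor(p,cv2.COLOR_BGR2HSV)
    m=(h[...,0]>100)&(h[...,0]<125)&(h[...,1]>120)&(d>0)&(abs(W[...,2]-115)<8)&(np.hypot(W[...,0]-652,W[...,1]+44)<120)
    print(n,m.sum(),np.median(W[m],0).round(1),rect(W[m]));cv2.imwrite(f"pics/{n}4.png",p)
go([652,-44.5,71],75.2)
E
```

```text
time: 10.35
ee_pos: [651.2, -41.4, 120.3]
ee_rot: [-0.0, 0.992, -0.128, 0.0]
ft_force: [0.2, -0.0, -0.9]
grip_width: 15.5
finger_force: 30.0
[651.30208935 -41.48943063 120.40208313] [ 0.85124137 -0.24326742 -0.92837209]
top 0 [nan nan nan] [0. 0. 0. 0. 0.]
scene 1925 [684.2 -61.7 116. ] [650.1 -41.6 141.5 115.6 -14.2]
shift [ 1.2  2.5 49.4] dr [-0.    -0.001  0.001]
  return _methods._mean(a, axis=axis, dtype=dtype,
  ret = um.true_divide(
```

View pics/w4.png

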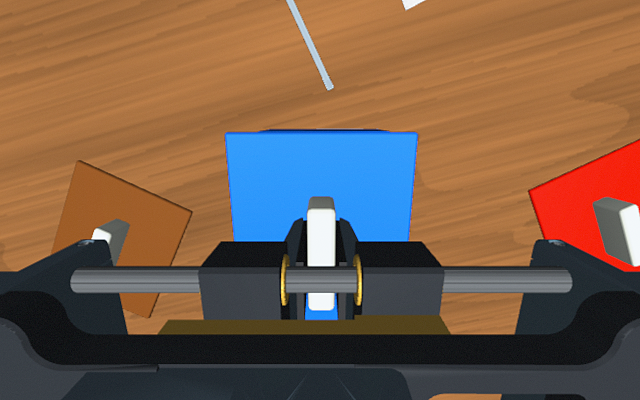

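The wrist view shows the lid level at (320,187), with the box's far wall just behind it. The measured error is about 3 mm, so I correct that and lower the lid.

```bash
python3 -m jog '{"translation":[[1,1,8],[2,2,20],[2,2.5,30],[2,2.5,38],[2,2.5,43],[2,2.5,46],[2,2.5,48],[2,2.5,49],[2,2.5,49]],"dr":[[0,0,0],[0,0,0],[0,0,0],[0,0,0],[0,0,0],[0,0,0],[0,0,0],[0,0,0],[0,0,0]]}';  python3 - <<'E'
from h import *
p,d=env.snapshot("scene");W=cloud(d,env.camera_info("scene"));h=cv2.cvtColor(p,cv2.COLOR_BGR2HSV)
m=(h[...,0]>100)&(h[...,0]<125)&(h[...,1]>120)&(d>0)&(abs(W[...,2]-67)<6)&(np.hypot(W[...,0]-652,W[...,1]+44)<120)
Q=W[m];print(m.sum(),rect(Q),np.median(Q[:,2]),np.linalg.lstsq(np.c_[Q[:,:2]-[652,-44],np.ones(len(Q))],Q[:,2],rcond=None)[0])
E
```

```text
time: 11.4
ee_pos: [652.8, -45.1, 71.2]
ee_rot: [-0.0, 0.992, -0.129, 0.0]
ft_force: [0.3, -0.2, -0.5]
grip_width: 15.9
finger_force: 30.0
1712 [652.8 -45.5 138.5 116.4 -15. ] 66.80140011363275 [-2.10877758e-03  9.76606869e-04  6.68834651e+01]
```

```bash
python3 -m jog '{"translation":[[0,0,0],[0,0,0],[0,0,0],[0,0,0],[0,0,-15],[0,0,-45],[0,0,-85],[-30,0,-120],[-70,0,-130],[-115,0,-130],[-150,0,-130],[-150,0,-130]],"dr":[[0,0,0],[0,0,0],[0,0,0],[0,0,0],[0,0,0],[0,0,0],[0,0,0],[0,0,0],[0,0,0],[0,0,0],[0,0,0],[0,0,0]]}' 45;  python3 - <<'E'
from h import *
for n in("scene","top"):
    p,d=env.snapshot(n);W=cloud(d,env.camera_info(n));h=cv2.cvtColor(p,cv2.COLOR_BGR2HSV)
    m=(h[...,0]>100)&(h[...,0]<125)&(h[...,1]>120)&(d>0)&(abs(W[...,2]-67)<6)&(np.hypot(W[...,0]-652,W[...,1]+44)<120)
    Q=W[m];print(n,m.sum(),rect(Q) if len(Q) else 0,np.linalg.lstsq(np.c_[Q[:,:2]-[652,-44],np.ones(len(Q))],Q[:,2],rcond=None)[0])
    if n=="scene":cv2.imwrite("pics/s5.png",p)
E
```

```text
time: 12.65
ee_pos: [504.0, -5.9, 201.6]
ee_rot: [-0.0, 0.992, -0.128, -0.0]
ft_force: [0.5, -1.1, -0.1]
grip_width: 45.2
finger_force: 0.0
scene 2876 [651.8 -44.6 141.  114.9 -14.8] [-2.10140671e-03 -3.59681896e-04  6.67393981e+01]
top 0 0 [0. 0. 0.]
```

View pics/s5.png

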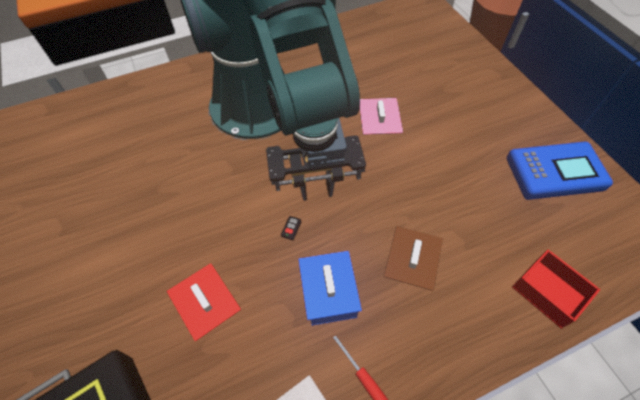

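The scene view shows the blue lid flat and aligned on the box at (330,287). Its flange is about 50 mm above where it lay on the bench, so it is fully seated. The black remote is still at (290,228) and the gripper is clear.

```bash
python3 -c "
from cell import env
print(env.job_done())"
```

```text
the job is handed in; nothing more can be done
None
```

The yellow remote is in the blue box and the blue lid sits flat and fully down on it; I handed the job in at about 13 s, with the black remote untouched.

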